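Lever open a sticking terminal-box cover

TASK

The hinged aluminium cover of the grey terminal box sticks: use the flat pry blade from the rubber mat to lever it up at the slot over the small ledge in the box's front, keeping the gripper itself off the cover until it stands clearly ajar. Then swing the cover fully back to its stop, and lay the blade flat back along the middle of its mat, same side up, leaving the ring, spanner and gauge on the bench where they are.

Things in the scene. Friction and masses are not known exactly. Their poses are not given: they have to be found in the camera images.
- blade: flat pry blade, 170 mm: wooden handle with three rivets (x -82 to -2, y +-11, z 0 to 26 mm), steel collar, flat steel blade 16 mm wide, 2.5 mm thick (x 2 to 88, z 11.75 to 14.25 mm). 80 g. Lies along the mat. Origin: under the collar, level with the handle's underside; +x from handle to tip, z up
- blade_tip (a point): middle of the blade's tip edge (x 88, z 13 mm in the blade's frame)
- blade_grip (a point): point inside the handle at the best place to grip, 118 mm behind the tip (x -30, z 13 mm in the blade's frame); grip across the 22 mm width
- mat: flat black rubber mat, 200 x 90 x 3 mm, fixed; origin at the centre of its underside, x along its length, z up. The blade starts along it
- box: grey terminal box, fixed, 120 x 110 mm, 73 mm high with cover shut; origin: centre of underside, z up, front at -x (x -60 mm), hinge along the back. Its walls reach z 68 mm. In the front, under the cover's edge, is one pry slot (see gap), z 62 to 68 mm; inside it a black block stops a blade 28 mm past the cover's edge. Lugs and glands at the sides reach y +-73 mm
- gap (a point): x -60, y 0, z 62 mm in the box's frame, below the shut cover's front edge, at the back of a level ledge (56 mm wide, 6 mm thick, top at z 62 mm) that stands out 18 mm towards -x. A steel strip closes the front between ledge and cover except for one slot, 26 mm wide, 6 mm high. The slot's middle lies up to 12 mm left or right of this point: not reported, find it by feel or eye
- cover (a joint): angle of the cover about its hinge along the back top edge of the box: 0 shut, grows as the cover's front edge goes up and back, stop at 1.75 rad. The hinge is stiff (about 0.4 N m of friction, 3 to 5 N at the front edge) and the cover stays where it is left
- cover_edge (a point): middle of the cover's front edge, at mid-thickness; the cover is an aluminium plate 120 x 112 x 5 mm, its front edge 123.5 mm from the hinge axis, its underside at z 68 mm when shut
- cover_hinge (a point): middle of the hinge axis on the box (x 63.5, y 0, z 70.5 mm in the box's frame); the axis is parallel to the box's y
- ring_gear: bearing ring, 54 mm across, 12 mm high, lying loose on the bench (bystander)
- spanner: combination spanner 148 x 27 x 9 mm, lying loose on the bench (bystander)
- gauge: plug gauge 108 x 16 x 16 mm, lying loose on the bench (bystander)

How it is judged:
By the outcome, as a careful person would: the job done as asked, in the order asked, and still so for the second after the job is handed in, with the robot touching nothing.
It also fails if it takes over 61 s, if anything falls off the work surface, if the arm or the gripper's body presses on something with over 40 N, if the wrist force passes 120 N, or if a joint passes its speed limit or range.

ROBOT

A 6-joint arm with a two-finger parallel gripper is mounted at the origin on a cart in front of the work surface, level with it; the furniture and walls round the work are solid. World frame = base frame: x ahead of the robot, y to its left, z up, the work surface at z = 0. Lengths are in m, angles in rad, forces in N, time in s.
With the tool pointing down it reaches from about 0.375 to 0.9 m from the base axis. Payload 3.1 kg.
Tool frame: the origin (TCP) lies midway between the tips of the shut fingers; the grasp point (between the pads) lies manip.hold_point_z behind it (manip.hold_point_z is the distance from the TCP to the grasp point, in m); z points along the fingers, y is the direction in which the jaws open and shut (so a half turn about z gives the same grasp; the last joint's range is limited). The gripper opens to 85 mm and grips with 20 to 120 N. Pads are 22 mm wide; open, the fingers measure 114 mm over their backs; the gripper's body (76 mm by 85 mm) begins 54 mm behind the grasp point. The pads swing forward as they close: fully open they stand 13 mm farther back than shut.
Start: joints at [-1.306, 0.527, 1.433, -0, 1.181, -0.178], TCP at [0.268, -0.564, 0.231] pointing down, gripper open.
Joint ranges: [-3.08, 3.08], [-0.75, 2.2], [0.22, 2.44], [-1.43, 4.57], [0, 2.65], [-2.85, 2.85]. Speed limits (rad/s): [2.79, 2.79, 3.14, 3.14, 3.14, 3.14].

INTERFACE

Orientations are given as a unit quaternion [x, y, z, w].
In Python, from station import manip, snapshot, workorder, models gives the robot as it stands.
- The arm moves only by the tool jog_arm, never from a script. Its argument "commands" is a list of rows, each a list of 5 numbers: the opening in per cent of the stroke, from 0 (shut) to 100 (fully open), then the shift along the world's x, y, z in cm, then the turn about the world's z in rad. A call has 1 to 8 rows; each row shifts and turns the pose as measured when the row begins; what a row does not reach is not made up. A row lasts 1/12 s, in which the tool goes at most 41.7 mm and 7.16 degrees, less where a joint would pass 70% of its speed; a pose out of reach is approached as far as the arm can. A call with a gripper value outside its range is refused whole. The fingers move at their own pace and stop on an object; "squeeze" is the grip in N (left out, the last holds). Time passes only in rows, so rows that do not move let the fingers close. It gives the time, the measured TCP pose, the force and the opening at its end, in the units of the state.
- manip.sense(): the state, without advancing time (a new reading comes with each control period).
- snapshot(name): name is "side" or "top" or "wrist"; returns a dict with "image" (384x512x3 uint8, red, green, blue), "intrinsics" (3x3 intrinsics, pixels), "extrinsics" (4x4, takes a point from camera to world coordinates); the wrist camera has in their place "hand_eye" (4x4, takes a point from camera to tool coordinates, whose origin is the TCP and whose axes are the flange's). Camera axes: x right, y down, z forward; pixel columns grow to the right and rows downward; lengths in m; the calibration is good to about 2 mm. A picture is of the moment at which its call begins: read the wrist's pose just before it. There is no depth.
- workorder.sign_off(): hands the job in, once; it reports no verdict.
Trained networks look in a picture, given as the dict that the camera call returned (one of the last four; its "shot" number tells which), for a name from the list of things; names that differ only in an ending like _2 or _b are one class to them, and where a whole thing is asked for, a point or a joint stands for the part that bears it (a point fixed in the world has none). Each returns a list of dicts, best first, with "score" (0 to 1); they miss things now and then, are a little off and sometimes report something else, mostly with a low value. They report only what shows in the picture. A call takes as long as a camera call.
- models.find_in(picture, name): "centre" ([x, y, z] in m, in world coordinates, good to about 4 mm: the middle of the surface that is visible of it).
- models.pinpoint(picture, name): "centre" ([x, y, z] in m, in world coordinates, good to about 4 mm: a listed point, or the origin of a listed thing).
The state is a dict: "t": time; "q": joint angles; "qd": joint speeds; "tau": joint torques, N m; "tcp_pos": TCP position; "tool_rot": TCP orientation; "force": force on the tool from outside, world axes, zero at the start; "ft_torque": the same for the moment, N m; "finger_gap": opening from 0.0 (shut) to 1.0 (fully open).
Only numpy, scipy, OpenCV 4.12 (cv2) and the standard library are available. Lean on these libraries where they do the work, as an engineer would, in place of code of your own. Each camera call takes 0.05 s, during which the arm holds its last target. There are 200 camera calls.

## Working session

There is one attempt and no reset: what is moved stays moved. The work goes in short steps, Python scripts to look and compute and a tool call to move; the robot and the scene stay as the last step left them, time stands still between calls to the robot, and variables do not carry over. Pictures are saved under pics/ and viewed, about 8 in all and at most 12, crops included, and the job is handed in when it is done.

Besides the shell and the picture viewer there is one more tool, called after "Request:" as name([rows], argument=value, ...), one row to a line, values as JSON. jog_arm: Moves the arm, as the interface text tells. Its arguments: {"type":"object","properties":{"commands":{"type":"array","items":{"type":"array","items":{"type":"number"}}},"squeeze":{"type":"number"}},"required":["commands"]}

```bash
ls; mkdir -p pics; cat > h.py <<'E'
import numpy as np, cv2
from station import manip, snapshot, workorder, models
def save(p,name,crop=None,s=1):
    im=p["image"][:,:,::-1]
    if crop: x0,y0,x1,y1=crop; im=im[y0:y1,x0:x1]
    cv2.imwrite(f"pics/{name}.png",cv2.resize(im,None,fx=s,fy=s,interpolation=cv2.INTER_CUBIC))
def ray(p,u,v,z):
    d=np.linalg.inv(p["intrinsics"])@[u,v,1]; T=np.array(p["extrinsics"]); d=T[:3,:3]@d
    return T[:3,3]+d*(z-T[2,3])/d[2]
def proj(p,X):
    T=np.linalg.inv(p["extrinsics"]); c=T[:3,:3]@X+T[:3,3]; c=np.array(p["intrinsics"])@c; return c[:2]/c[2]
E
python3 - <<'E'
from h import *
print(manip.sense(), manip.hold_point_z)
t=snapshot("top"); s=snapshot("side")
both=np.hstack([t["image"],s["image"]])
cv2.imwrite("pics/a.png",cv2.resize(both[:,:,::-1],(800,300)))
save(t,"top",s=1.5); save(s,"side",s=1.5)
for p in (t,s):
  for n in ["blade","blade_tip","blade_grip","mat","box","gap","cover_edge","cover_hinge","ring_gear","spanner","gauge"]:
    r=models.pinpoint(p,n)[:2]; print(n,[(np.round(x["centre"],3),round(x["score"],2)) for x in r])
E
```

```text
pics
{'t': 0.0, 'q': array([-1.30550160e+00,  5.28439195e-01,  1.43390060e+00, -5.32592357e-06,
        1.18137269e+00, -1.78496627e-01]), 'qd': array([-8.10019041e-04, -7.69790412e-05,  4.36802730e-04,  5.82111999e-04,
       -1.92827700e-04,  9.61073471e-04]), 'tau': array([ 2.25715144e-05, -4.42342114e+01, -1.78027511e+01, -6.97764449e-05,
        8.43621878e-03,  6.55455466e-06]), 'tcp_pos': array([ 0.26819312, -0.56375084,  0.23035072]), 'tool_rot': array([ 9.75481233e-01,  2.20080079e-01, -4.84451229e-05, -1.05881177e-03]), 'force': array([-0.5635079 ,  0.13399751, -0.5324885 ]), 'ft_torque': array([-0.05485992, -0.01725443, -0.00019085]), 'finger_gap': 0.9977704485647525} 0.0187
blade [(array([ 0.434, -0.206,  0.003]), 0.68)]
blade_tip [(array([ 0.431, -0.116,  0.018]), 0.73)]
blade_grip [(array([ 0.436, -0.232,  0.02 ]), 0.95)]
mat [(array([ 0.424, -0.204, -0.001]), 0.77)]
box [(array([ 0.616,  0.157, -0.006]), 0.57)]
gap [(array([0.554, 0.17 , 0.062]), 0.87), (array([ 0.435, -0.232,  0.018]), 0.73)]
cover_edge [(array([0.556, 0.164, 0.07 ]), 0.7)]
cover_hinge [(array([0.678, 0.142, 0.071]), 0.84)]
ring_gear [(array([0.389, 0.259, 0.002]), 0.66)]
spanner [(array([ 0.446,  0.145, -0.   ]), 0.51)]
gauge [(array([ 0.462,  0.251, -0.   ]), 0.56)]
blade [(array([ 0.431, -0.206, -0.001]), 0.73)]
blade_tip [(array([ 0.429, -0.119,  0.014]), 0.67)]
blade_grip [(array([ 0.435, -0.236,  0.018]), 0.61)]
mat [(array([ 0.426, -0.206, -0.003]), 0.57), (array([ 0.385,  0.257, -0.   ]), 0.53)]
box [(array([0.618, 0.157, 0.002]), 0.93)]
gap []
cover_edge [(array([0.559, 0.165, 0.07 ]), 0.9)]
cover_hinge [(array([0.672, 0.146, 0.072]), 0.7)]
ring_gear [(array([0.387, 0.257, 0.   ]), 0.63)]
spanner [(array([0.449, 0.138, 0.001]), 0.7)]
gauge [(array([0.386, 0.256, 0.001]), 0.22)]
```

View pics/top.png

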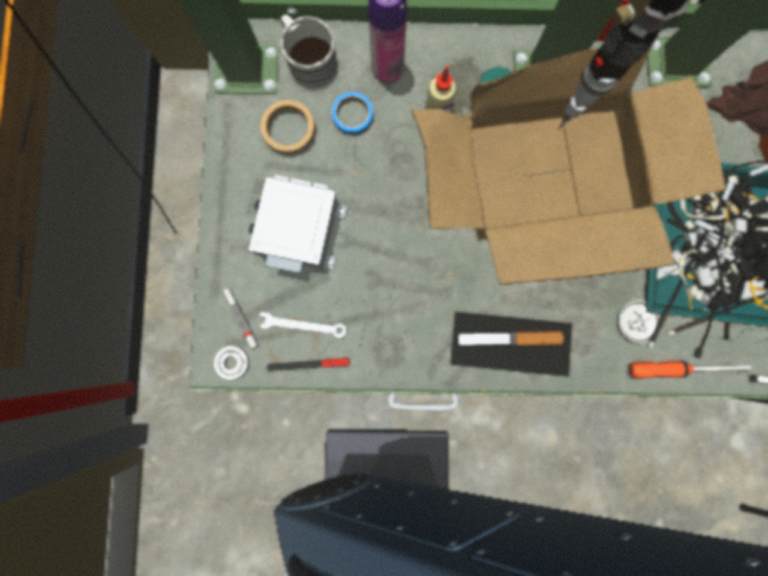

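View pics/side.png

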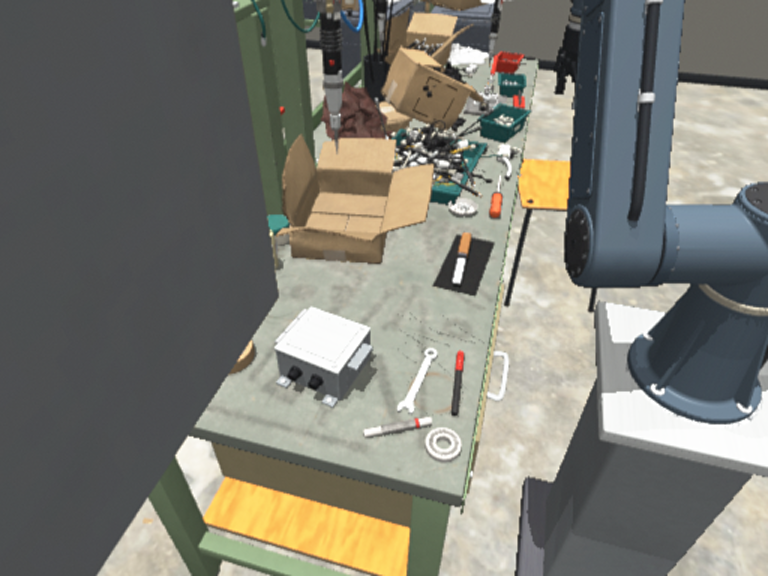

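The top picture shows the box around (290,220) with its ledge at (283,264). The blade lies on the mat at (510,338) with its tip to the left, so it points +y. The networks agree with this, so I'm moving to above the handle.

Request:
jog_arm([
  [100,1.7,3.3,-1.0,0.117],
  [100,1.7,3.3,-1.0,0.117],
  [100,1.7,3.3,-1.0,0.117],
  [100,1.7,3.3,-1.0,0.117],
  [100,1.7,3.3,-1.0,0.117],
  [100,1.7,3.3,-1.0,0.117],
  [100,1.7,3.3,-1.0,0.117],
  [100,1.7,3.3,-1.0,0.117],
], squeeze=120)

```text
t: 1.87
tcp_pos: [0.4056, -0.3031, 0.1527]
tool_rot: [0.762, 0.648, 0.003, 0.01]
force: [0.1, 0.4, 0.4]
finger_gap: 1.001
```

Request:
jog_arm([
  [100,1.7,3.3,-1.0,0.117],
  [100,1.7,3.3,-1.0,0.117],
  [100,0,0,0,0],
])

```text
t: 2.12
tcp_pos: [0.4412, -0.2276, 0.1308]
tool_rot: [0.674, 0.739, 0.005, 0.008]
force: [-0.2, -0.4, -0.4]
finger_gap: 1.001
```

```bash
cat >> h.py <<'E'
from scipy.spatial.transform import Rotation as R
def wrist():
    s=manip.sense(); p=snapshot("wrist"); T=np.eye(4); T[:3,:3]=R.from_quat(s["tool_rot"]).as_matrix(); T[:3,3]=s["tcp_pos"]
    p["extrinsics"]=T@np.array(p["hand_eye"]); return s,p
def st(s):
    M=R.from_quat(s["tool_rot"]).as_matrix()
    print("t%.2f"%s["t"],"tcp",np.round(s["tcp_pos"],4),"yaw %.4f"%np.arctan2(M[1,0],M[0,0]),"z",np.round(M[:,2],3),"F",np.round(s["force"],1),"M",np.round(s["ft_torque"],2),"gap %.3f"%s["finger_gap"],"q",np.round(s["q"],2))
def net(p,*names):
    for n in names: print(n,[(np.round(x["centre"],4),round(x["score"],2)) for x in models.pinpoint(p,n)[:2]])
E
python3 - <<'E'
from h import *
s,p=wrist(); st(s); save(p,"w1",s=1.3); net(p,"blade","blade_tip","blade_grip","mat")
E
```

```text
t2.12 tcp [ 0.4412 -0.2276  0.1308] yaw 1.6632 z [ 0.018 -0.003 -1.   ] F [-0.2 -0.4 -0.4] M [0.01 0.03 0.01] gap 1.001 q [-0.71  0.51  1.86  0.01  0.76 -0.81]
blade [(array([ 0.4301, -0.2097,  0.0041]), 0.68)]
blade_tip [(array([ 0.4322, -0.1121,  0.0176]), 0.57)]
blade_grip [(array([ 0.4349, -0.2325,  0.0145]), 0.81)]
mat [(array([ 0.4291, -0.2053, -0.0019]), 0.97)]
```

```bash
cat >> h.py <<'E'
def blade_axis(p,z=0.029,sat=110):
    hsv=cv2.cvtColor(p["image"],cv2.COLOR_RGB2HSV)
    m=((hsv[...,0]>3)&(hsv[...,0]<22)&(hsv[...,1]>sat)).astype(np.uint8)
    n,l,stt,c=cv2.connectedComponentsWithStats(m); i=1+np.argmax(stt[1:,4])
    (c,(w,h),a)=cv2.minAreaRect(np.argwhere(l==i)[:,::-1].astype(np.float32)); b=cv2.boxPoints((c,(w,h),a))
    P=np.array([ray(p,*x,z) for x in b]); 
    e=P[1]-P[0] if np.linalg.norm(P[1]-P[0])>np.linalg.norm(P[2]-P[1]) else P[2]-P[1]
    print("handle px",np.round(c),"centre",np.round(P.mean(0),4),"sizes",np.round([np.linalg.norm(P[1]-P[0]),np.linalg.norm(P[2]-P[1])],4),"dir %.4f"%(np.arctan2(e[1],e[0])))
E
python3 - <<'E'
from h import *
s,p=wrist(); st(s); save(p,"w1",s=1.3); blade_axis(p)
E
```

```text
t2.37 tcp [ 0.4414 -0.2358  0.1329] yaw 1.6519 z [ 0.023 -0.01  -1.   ] F [ 0.5 -0.   0.4] M [ 0.03 -0.02 -0.01] gap 0.999 q [-0.72  0.51  1.85  0.01  0.76 -0.81]
handle px [242. 199.] centre [ 0.434  -0.2463  0.029 ] sizes [0.0773 0.0215] dir 1.5843
```

View pics/w1.png

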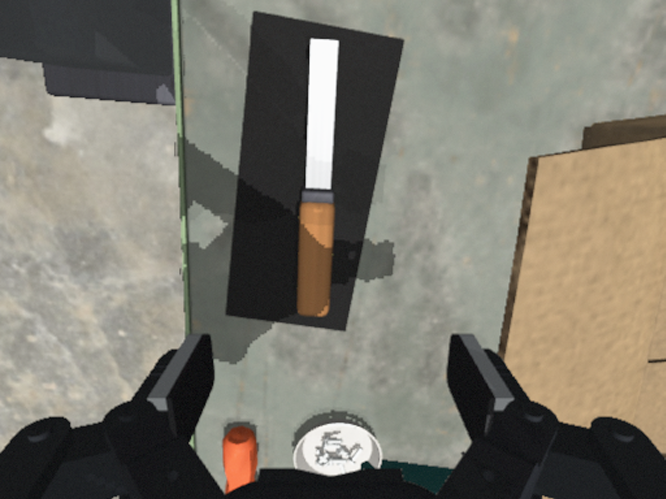

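The wrist picture shows the blade's handle at (316,257) and its tip at (323,40), slightly skewed to the mat. I'll measure the mat and then descend.

```bash
cat >> h.py <<'E'
def mat(p,z=0.003,thr=60):
    g=p["image"].max(2); m=(g<thr).astype(np.uint8)
    return m
E
python3 - <<'E'
from h import *
for nm in ("wrist","top"):
    if nm=="wrist": s,p=wrist(); st(s)
    else: p=snapshot("top")
    m=(p["image"].max(2)<45).astype(np.uint8)
    # keep pixels whose ground point lies near the mat
    ys,xs=np.nonzero(m); P=np.array([ray(p,x,y,0.003)[:2] for x,y in zip(xs,ys)])
    k=(abs(P[:,0]-.427)<.062)&(abs(P[:,1]+.205)<.115); mm=np.zeros_like(m); mm[ys[k],xs[k]]=1
    mm=cv2.morphologyEx(mm,cv2.MORPH_OPEN,np.ones((3,3)))
    n,l,q,_=cv2.connectedComponentsWithStats(mm); i=1+np.argmax(q[1:,4])
    ys,xs=np.nonzero(l==i); P=np.array([ray(p,x,y,0.003)[:2] for x,y in zip(xs,ys)])
    print(nm,cv2.minAreaRect((P*1000).astype(np.float32)))
    blade_axis(p)
E
```

```text
t2.42 tcp [ 0.4412 -0.236   0.1329] yaw 1.6514 z [ 0.023 -0.01  -1.   ] F [-0.5 -0.7 -0.1] M [-0.   -0.03 -0.02] gap 1.006 q [-0.72  0.51  1.85  0.01  0.76 -0.81]
wrist ((405.32720947265625, -210.17874145507812), (189.22317504882812, 51.355743408203125), 85.27081298828125)
handle px [242. 199.] centre [ 0.4343 -0.246   0.029 ] sizes [0.0769 0.0214] dir 1.5974
top ((401.7066650390625, -253.412353515625), (36.78017044067383, 48.58596420288086), 4.761465549468994)
handle px [16. 54.] centre [0.8592 0.6302 0.029 ] sizes [0.08   0.2895] dir -3.0481
```

Request:
jog_arm([
  [100,-0.2,0.05,-2.5,-0.017],
  [100,-0.2,0.05,-2.5,-0.017],
  [100,-0.2,0.05,-2.5,-0.017],
  [100,-0.14,0.05,-2.5,-0.017],
  [100,0,0,0,0],
  [100,0,0,0,0],
])

```text
t: 3.02
tcp_pos: [0.4346, -0.2434, 0.033]
tool_rot: [0.708, 0.706, 0.004, 0.019]
force: [-0.1, 0.1, 0.8]
finger_gap: 0.998
```

```bash
python3 - <<'E'
from h import *
s,p=wrist(); st(s); blade_axis(p)
E
```

```text
t3.02 tcp [ 0.4346 -0.2434  0.033 ] yaw 1.5671 z [ 0.032 -0.022 -0.999] F [-0.1  0.1  0.8] M [-0.05  0.02  0.02] gap 0.998 q [-0.74  0.7   1.92  0.01  0.49 -0.74]
handle px [252. 251.] centre [ 0.4338 -0.2458  0.029 ] sizes [0.0209 0.0778] dir -1.5217
```

Request:
jog_arm([
  [100,0,0.7,-0.8,0.03],
  [100,0,0.4,-0.8,0],
  [100,0,0.2,-0.6,0],
  [100,0,0,0,0],
])

```text
t: 3.4
tcp_pos: [0.4369, -0.2321, 0.0138]
tool_rot: [0.697, 0.717, 0.004, 0.023]
force: [0.3, -0.3, 0.5]
finger_gap: 1.0
```

```bash
python3 - <<'E'
from h import *
s=manip.sense(); st(s)
p=snapshot("top")
g=p["image"].max(2); x0,y0=300,205; sub=g[205:255,298:386]
print(sub[::6,::6])
E
```

```text
t3.40 tcp [ 0.4369 -0.2321  0.0138] yaw 1.5992 z [ 0.039 -0.027 -0.999] F [ 0.3 -0.3  0.5] M [ 0.05  0.03 -0.02] gap 1.000 q [-0.72  0.73  1.94  0.01  0.42 -0.76]
[[161  79  59  73 100 118 122 120 122 122 128 127 130 134 139]
 [ 63  66  74 105 117 120 120 119 119 120 125 125 129 130 132]
 [ 95  74 103 118 122 124 120 119 121 123 119 124 125 130 132]
 [ 73 104 117 123 119 122 122 123 122 121 121 122 123 123 127]
 [106 120 125 121 119 120 119 120 120 123 121 123 121 122 126]
 [121 121 120 121 124 120 121 123 122 123 118 122 123 123 124]
 [120 120 123 123 116 123 122 122 118 119 118 122 123 119 124]
 [123 121 122 121 122 121 126 120 120 119 123 120 118 117 121]
 [122 124 121 119 124 122 121 121 123 122 117 122 121 119 124]]
```

Request:
jog_arm([
  [100,-0.2,-0.1,-0.5,0],
  [60,0,0,0,0],
  [10,0,0,0,0],
  [10,0,0,0,0],
  [10,0,0,0,0],
  [10,0,0,0,0],
  [10,0,0,0,0],
  [10,0,0,0,0],
], squeeze=120)

```text
t: 4.12
tcp_pos: [0.4361, -0.2339, 0.0106]
tool_rot: [0.696, 0.717, 0.004, 0.025]
force: [-0.4, -0.1, -1.2]
finger_gap: 0.225
```

```bash
python3 - <<'E'
from h import *
s=manip.sense(); st(s)
E
```

```text
t4.12 tcp [ 0.4361 -0.2339  0.0106] yaw 1.6000 z [ 0.042 -0.029 -0.999] F [-0.4 -0.1 -1.2] M [ 0.06 -0.   -0.  ] gap 0.225 q [-0.72  0.74  1.95  0.01  0.41 -0.77]
```

Request:
jog_arm([
  [40,0,0,0,0],
  [40,0,0,0,0],
  [40,0,0,-0.5,0],
  [35,-0.1,0,-0.1,0],
  [10,0,0,0,0],
  [10,0,0,0,0],
  [10,0,0,0,0],
  [10,0,0,0,0],
], squeeze=120)

```text
t: 4.78
tcp_pos: [0.4354, -0.2344, 0.0047]
tool_rot: [0.696, 0.717, 0.004, 0.026]
force: [-0.5, 0.6, 0.9]
finger_gap: 0.235
```

```bash
python3 - <<'E'
from h import *
s=manip.sense(); st(s)
E
```

```text
t4.78 tcp [ 0.4354 -0.2344  0.0047] yaw 1.5998 z [ 0.044 -0.031 -0.999] F [-0.5  0.6  0.9] M [0.07 0.01 0.01] gap 0.235 q [-0.72  0.75  1.95  0.02  0.39 -0.77]
```

Request:
jog_arm([
  [10,0,0,1.5,0],
  [10,0,0,2.5,0],
  [10,0,0,3.0,0],
  [10,0,0,3.0,0],
  [10,0,0,1.0,0],
  [10,0,0,0,0],
])

```text
t: 5.28
tcp_pos: [0.4326, -0.2323, 0.1155]
tool_rot: [0.697, 0.717, 0.004, 0.021]
force: [-0.1, -0.2, -1.7]
finger_gap: 0.229
```

```bash
python3 - <<'E'
from h import *
s=manip.sense(); st(s)
s,p=wrist(); save(p,"w2",s=1.0)
ps=snapshot("side"); t=snapshot("top")
net(p,"blade_tip","blade_grip"); net(ps,"blade_tip","blade_grip")
cv2.imwrite("pics/w2.png",np.hstack([p["image"][::,::,::-1]])[::1])
E
```

```text
t5.28 tcp [ 0.4326 -0.2323  0.1155] yaw 1.5997 z [ 0.036 -0.024 -0.999] F [-0.1 -0.2 -1.7] M [ 0.    0.02 -0.02] gap 0.229 q [-0.72  0.53  1.9   0.01  0.67 -0.76]
blade_tip []
blade_grip [(array([ 0.4304, -0.2332,  0.1265]), 0.86)]
blade_tip [(array([ 0.4284, -0.1166,  0.1285]), 0.77)]
blade_grip [(array([ 0.4283, -0.2329,  0.1261]), 0.72), (array([ 0.4249, -0.1161,  0.1264]), 0.5)]
```

```bash
python3 - <<'E'
from h import *
t=snapshot("top"); ps=snapshot("side")
g=t["image"].min(2); sub=np.zeros_like(g); sub[105:190,155:235]=g[105:190,155:235]
for thr in (190,205,215):
    m=(sub>thr).astype(np.uint8); m=cv2.morphologyEx(m,cv2.MORPH_OPEN,np.ones((3,3)))
    n,l,q,_=cv2.connectedComponentsWithStats(m); i=1+np.argmax(q[1:,4])
    ys,xs=np.nonzero(l==i); P=np.array([ray(t,x,y,0.073)[:2] for x,y in zip(xs,ys)])
    print(thr,q[i],cv2.minAreaRect((P*1000).astype(np.float32)))
a=cv2.resize(t["image"][115:185,155:235],(800,700),interpolation=cv2.INTER_CUBIC)[:600]
b=cv2.resize(ps["image"][200:275,175:255],(640,600),interpolation=cv2.INTER_CUBIC)
out=np.hstack([cv2.resize(a,(400,300)),cv2.resize(b,(400,375))[:300]])
cv2.imwrite("pics/c1.png",b[:,:,::-1])
for nm in ("ring_gear","spanner","gauge"): print(nm,[np.round(x["centre"],3) for x in models.find_in(t,nm)[:1]])
E
```

```text
190 [ 166  116   57   64 2686] ((609.1151733398438, 157.1338653564453), (114.73593139648438, 147.50196838378906), 79.41316986083984)
205 [ 166  117   57   63 2595] ((609.5211181640625, 156.68270874023438), (113.79608154296875, 143.71128845214844), 79.63050842285156)
215 [ 166  117   57   58 2441] ((616.7758178710938, 155.33847045898438), (112.47093963623047, 127.54090881347656), 79.10945892333984)
ring_gear [array([0.384, 0.262, 0.014])]
spanner [array([0.449, 0.151, 0.008])]
gauge [array([0.457, 0.25 , 0.015])]
```

View pics/c1.png

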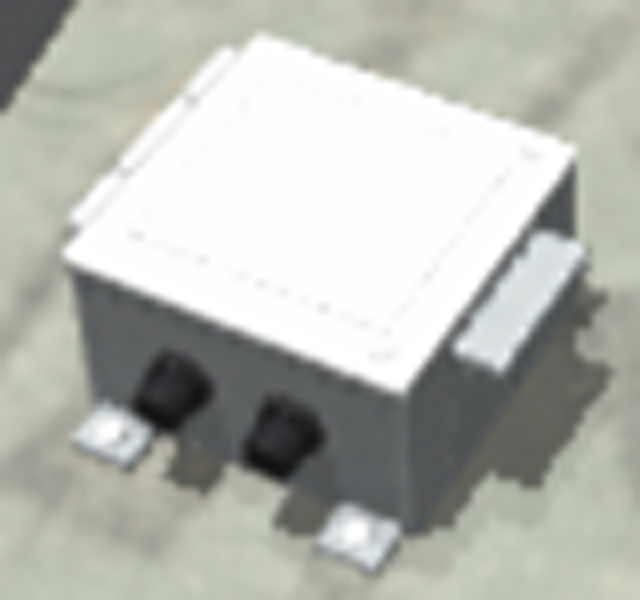

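The side crop shows the box with its ledge at (520,300), but the slot can't be seen from there. I'll carry the blade round to the front of the box, then look with the wrist camera.

Request:
jog_arm([
  [10,0,2.5,0,-0.1],
  [10,0,2.7,0,-0.11],
  [10,0,2.7,0,-0.11],
  [10,0,2.7,0,-0.11],
  [10,0,2.7,0,-0.11],
  [10,0,2.7,0,-0.11],
  [10,0,2.7,0,-0.11],
  [10,0,2.7,0,-0.11],
])

```text
t: 6.55
tcp_pos: [0.4343, -0.0205, 0.1129]
tool_rot: [0.941, 0.338, -0.006, 0.023]
force: [-0.5, -0.6, -0.9]
finger_gap: 0.235
```

Request:
jog_arm([
  [10,-0.3,2.7,0,-0.11],
  [10,-0.3,2.7,0,-0.11],
  [10,-0.3,2.7,0,-0.11],
  [10,-0.3,2.7,0,-0.11],
  [10,-0.3,2.7,0,-0.11],
  [10,-0.3,2.0,0,-0.11],
  [10,-0.3,1.0,0,-0.09],
  [10,0,0,0,0],
])

```text
t: 7.22
tcp_pos: [0.4126, 0.157, 0.113]
tool_rot: [0.999, -0.048, -0.012, 0.02]
force: [-0.6, -0.6, -1.3]
finger_gap: 0.233
```

```bash
python3 - <<'E'
from h import *
s=manip.sense(); st(s)
E
```

```text
t7.22 tcp [0.4126 0.157  0.113 ] yaw -0.0959 z [-0.027 -0.038 -0.999] F [-0.6 -0.6 -1.3] M [-0.02 -0.01  0.  ] gap 0.233 q [ 0.13  0.51  1.97 -0.05  0.7   1.84]
```

Request:
jog_arm([
  [10,-0.1,1.5,-0.5,-0.04],
  [10,-0.2,1.5,-0.5,-0.04],
  [10,-0.2,0.8,-0.5,-0.01],
  [10,0,0,0,0],
  [10,0,0,0,0],
])

```text
t: 7.63
tcp_pos: [0.4091, 0.195, 0.0976]
tool_rot: [0.996, -0.088, -0.012, 0.019]
force: [-0.3, -0.8, -0.2]
finger_gap: 0.233
```

```bash
python3 - <<'E'
from h import *
s,p=wrist(); st(s); save(p,"w3",s=1.5); net(p,"blade_tip","gap","cover_edge","blade_grip")
ps=snapshot("side"); net(ps,"blade_tip","gap","cover_edge","blade_grip")
E
```

```text
t7.63 tcp [0.4091 0.195  0.0976] yaw -0.1772 z [-0.027 -0.036 -0.999] F [-0.3 -0.8 -0.2] M [ 0.06 -0.02  0.03] gap 0.233 q [ 0.22  0.55  1.95 -0.05  0.68  2.  ]
blade_tip []
gap []
cover_edge []
blade_grip [(array([0.4077, 0.1967, 0.1094]), 0.65), (array([0.4364, 0.1876, 0.1021]), 0.35)]
blade_tip [(array([0.526 , 0.1728, 0.1093]), 0.57), (array([ 0.4278, -0.2051, -0.    ]), 0.38)]
gap [(array([0.554 , 0.1734, 0.0618]), 0.95)]
cover_edge [(array([0.5546, 0.1659, 0.0703]), 0.76)]
blade_grip [(array([0.4104, 0.1918, 0.112 ]), 0.68), (array([0.5243, 0.1709, 0.1127]), 0.23)]
```

View pics/w3.png

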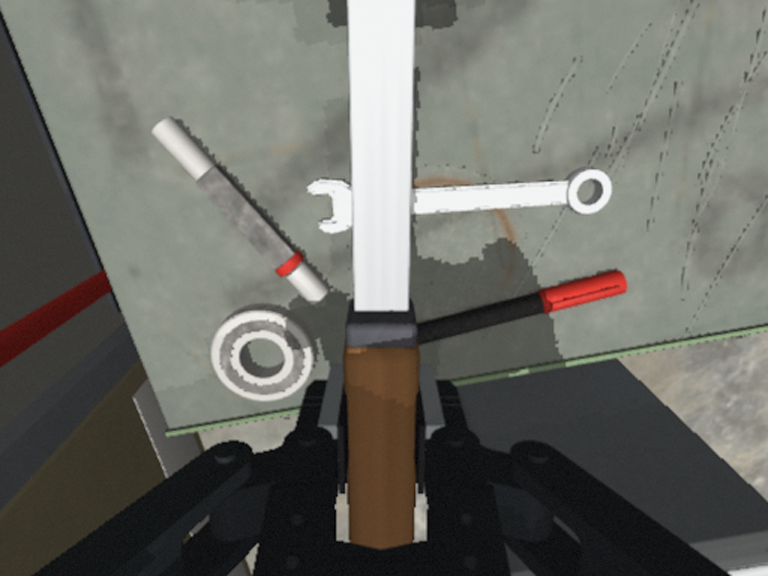

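The wrist picture looks straight down: blade centred at column 381 and parallel to the fingers. It doesn't show the slot, so I'll find it by feel. I'm lowering to ledge height first.

Request:
jog_arm([
  [10,0,0,-1.5,-0.009],
  [10,0,0,-1.5,0],
  [10,0,0,-1.0,0],
  [10,0,0,0,0],
  [10,0,0,0,0],
])

```text
t: 8.55
tcp_pos: [0.4106, 0.1953, 0.0576]
tool_rot: [0.995, -0.094, -0.01, 0.018]
force: [0.4, -0.9, -1.3]
finger_gap: 0.234
```

```bash
cat >> h.py <<'E'
O=np.array([0.617,0.1555]); BY=-0.186; ux=np.array([np.cos(BY),np.sin(BY)]); uy=np.array([-ux[1],ux[0]])
def bx(s,off=0.116):
    st(s); d=s["tcp_pos"][:2]-O; M=R.from_quat(s["tool_rot"]).as_matrix(); b=M[:2,0]/np.linalg.norm(M[:2,0]); tp=d+off*b
    f=s["force"][:2]; print("box: tip x %.1f y %.1f mm, blade z %.1f; pitch lean %.4f (ref -.031) yaw-by %.4f; F along %.1f lat %.1f z %.1f"%(tp@ux*1e3,tp@uy*1e3,(s["tcp_pos"][2]+.0113)*1e3,M[:2,2]@b,np.arctan2(b[1],b[0])-BY,f@ux,f@uy,s["force"][2]))
E
python3 - <<'E'
from h import *
s=manip.sense(); bx(s); ps=snapshot("side"); net(ps,"blade_tip","blade_grip")
E
```

```text
t8.55 tcp [0.4106 0.1953 0.0576] yaw -0.1889 z [-0.023 -0.035 -0.999] F [ 0.4 -0.9 -1.3] M [-0.04  0.03  0.03] gap 0.234 q [ 0.22  0.63  1.97 -0.05  0.57  2.02]
box: tip x -94.2 y 0.6 mm, blade z 68.9; pitch lean -0.0163 (ref -.031) yaw-by -0.0029; F along 0.6 lat -0.8 z -1.3
blade_tip [(array([0.5258, 0.1709, 0.0705]), 0.98)]
blade_grip [(array([0.4124, 0.1955, 0.068 ]), 0.64), (array([0.5561, 0.1714, 0.0623]), 0.19)]
```

Request:
jog_arm([
  [10,0,0,-0.35,0],
  [10,0.8,-0.15,0,0],
  [10,0.8,-0.15,0,0],
  [10,0.8,-0.15,0,0],
  [10,0,0,0,0],
])

```text
t: 9.12
tcp_pos: [0.4391, 0.191, 0.0564]
tool_rot: [0.995, -0.094, -0.007, 0.017]
force: [1.4, -0.0, -0.2]
finger_gap: 0.228
```

```bash
python3 - <<'E'
from h import *
s=manip.sense(); bx(s)
E
```

```text
t9.12 tcp [0.4391 0.191  0.0564] yaw -0.1879 z [-0.016 -0.034 -0.999] F [ 1.4 -0.  -0.2] M [ 0.04 -0.06 -0.03] gap 0.228 q [ 0.2   0.65  1.91 -0.05  0.6   2.  ]
box: tip x -65.4 y 1.7 mm, blade z 67.7; pitch lean -0.0099 (ref -.031) yaw-by -0.0019; F along 1.3 lat 0.2 z -0.2
```

Request:
jog_arm([
  [10,0,0,-0.15,0],
  [10,0,0,0,0],
])

```text
t: 9.28
tcp_pos: [0.4392, 0.1906, 0.055]
tool_rot: [0.995, -0.094, -0.007, 0.018]
force: [-0.2, 1.0, -0.6]
finger_gap: 0.231
```

Request:
jog_arm([
  [10,0,0,-0.15,0],
  [10,0,0,0,0],
])

```text
t: 9.45
tcp_pos: [0.439, 0.1905, 0.0532]
tool_rot: [0.995, -0.094, -0.007, 0.018]
force: [0.0, -0.3, -0.5]
finger_gap: 0.234
```

```bash
python3 - <<'E'
from h import *
s=manip.sense(); bx(s)
E
```

```text
t9.45 tcp [0.439  0.1905 0.0532] yaw -0.1893 z [-0.018 -0.034 -0.999] F [ 0.  -0.3 -0.5] M [ 0.05  0.01 -0.02] gap 0.234 q [ 0.19  0.65  1.91 -0.05  0.6   2.  ]
box: tip x -65.4 y 1.1 mm, blade z 64.5; pitch lean -0.0115 (ref -.031) yaw-by -0.0033; F along 0.1 lat -0.3 z -0.5
```

Request:
jog_arm([
  [10,0,0,-0.15,0],
  [10,0,0,0,0],
])

```text
t: 9.62
tcp_pos: [0.4389, 0.1905, 0.0515]
tool_rot: [0.995, -0.094, -0.007, 0.018]
force: [-0.7, 0.7, -1.2]
finger_gap: 0.235
```

Request:
jog_arm([
  [10,0,0,-0.1,0],
  [10,0,0,0,0],
])

```text
t: 9.78
tcp_pos: [0.4388, 0.1906, 0.0503]
tool_rot: [0.995, -0.094, -0.007, 0.018]
force: [0.7, 0.3, -0.9]
finger_gap: 0.232
```

Request:
jog_arm([
  [10,0,0,-0.1,0],
  [10,0,0,0,0],
])

```text
t: 9.95
tcp_pos: [0.4389, 0.1907, 0.0493]
tool_rot: [0.995, -0.094, -0.007, 0.018]
force: [-0.7, -0.2, 1.7]
finger_gap: 0.229
```

```bash
python3 - <<'E'
from h import *
s=manip.sense(); bx(s)
E
```

```text
t9.95 tcp [0.4389 0.1907 0.0493] yaw -0.1887 z [-0.017 -0.034 -0.999] F [-0.7 -0.2  1.7] M [-0.07 -0.09 -0.01] gap 0.229 q [ 0.19  0.66  1.92 -0.05  0.59  2.  ]
box: tip x -65.5 y 1.3 mm, blade z 60.6; pitch lean -0.0108 (ref -.031) yaw-by -0.0027; F along -0.7 lat -0.3 z 1.7
```

Request:
jog_arm([
  [10,0,0,0.15,0],
  [10,0.2,-0.04,0,0],
  [10,0.2,-0.04,0,0],
  [10,0,0,0,0],
])

```text
t: 10.28
tcp_pos: [0.4433, 0.1899, 0.0511]
tool_rot: [0.995, -0.094, -0.007, 0.018]
force: [0.0, 0.5, -0.8]
finger_gap: 0.233
```

Request:
jog_arm([
  [10,0.3,-0.06,0,0],
  [10,0,0,0,0],
])

```text
t: 10.45
tcp_pos: [0.4469, 0.1892, 0.0511]
tool_rot: [0.995, -0.094, -0.007, 0.018]
force: [0.3, 0.6, -1.1]
finger_gap: 0.232
```

Request:
jog_arm([
  [10,0.3,-0.06,0,0],
  [10,0,0,0,0],
])

```text
t: 10.62
tcp_pos: [0.4504, 0.1885, 0.051]
tool_rot: [0.995, -0.094, -0.007, 0.017]
force: [0.6, -1.3, -0.4]
finger_gap: 0.234
```

```bash
python3 - <<'E'
from h import *
s=manip.sense(); bx(s)
E
```

```text
t10.62 tcp [0.4504 0.1885 0.051 ] yaw -0.1886 z [-0.017 -0.034 -0.999] F [ 0.6 -1.3 -0.4] M [ 0.06 -0.02  0.03] gap 0.234 q [ 0.19  0.66  1.89 -0.05  0.61  1.99]
box: tip x -53.9 y 1.3 mm, blade z 62.3; pitch lean -0.0102 (ref -.031) yaw-by -0.0026; F along 0.8 lat -1.2 z -0.4
```

Request:
jog_arm([
  [10,0.3,-0.06,0,0],
  [10,0,0,0,0],
])

```text
t: 10.78
tcp_pos: [0.4537, 0.1878, 0.051]
tool_rot: [0.995, -0.094, -0.007, 0.018]
force: [0.7, 1.0, -0.9]
finger_gap: 0.236
```

Request:
jog_arm([
  [10,0.3,-0.06,0,0],
  [10,0,0,0,0],
])

```text
t: 10.95
tcp_pos: [0.4571, 0.1871, 0.0509]
tool_rot: [0.995, -0.094, -0.007, 0.017]
force: [0.5, -0.7, -0.9]
finger_gap: 0.234
```

Request:
jog_arm([
  [10,0.3,-0.06,0,0],
  [10,0,0,0,0],
])

```text
t: 11.12
tcp_pos: [0.4604, 0.1865, 0.0509]
tool_rot: [0.995, -0.094, -0.007, 0.018]
force: [0.2, 0.0, -0.3]
finger_gap: 0.233
```

```bash
python3 - <<'E'
from h import *
s=manip.sense(); bx(s)
E
```

```text
t11.12 tcp [0.4604 0.1865 0.0509] yaw -0.1887 z [-0.017 -0.034 -0.999] F [ 0.2  0.  -0.3] M [ 0.01 -0.05 -0.  ] gap 0.233 q [ 0.18  0.67  1.87 -0.05  0.62  1.98]
box: tip x -43.6 y 1.2 mm, blade z 62.2; pitch lean -0.0103 (ref -.031) yaw-by -0.0027; F along 0.2 lat 0.0 z -0.3
```

The blade went into the slot on the first try with no resistance. I'll go a little deeper, then lift in small steps while watching the force.

Request:
jog_arm([
  [10,0.3,-0.06,0,0],
  [10,0.3,-0.06,0,0],
  [10,0,0,0,0],
])

```text
t: 11.37
tcp_pos: [0.4665, 0.1851, 0.0508]
tool_rot: [0.995, -0.094, -0.007, 0.018]
force: [-0.4, -1.0, -0.8]
finger_gap: 0.23
```

Request:
jog_arm([
  [10,0,0,0.3,0],
  [10,0,0,0.2,0],
  [10,0,0,0,0],
])

```text
t: 11.62
tcp_pos: [0.4661, 0.185, 0.0554]
tool_rot: [0.995, -0.094, -0.008, 0.018]
force: [0.8, 0.3, -4.5]
finger_gap: 0.233
```

```bash
python3 - <<'E'
from h import *
s=manip.sense(); bx(s)
E
```

```text
t11.62 tcp [0.4661 0.185  0.0554] yaw -0.1889 z [-0.02  -0.034 -0.999] F [ 0.8  0.3 -4.5] M [0.11 0.17 0.08] gap 0.233 q [ 0.17  0.67  1.85 -0.05  0.65  1.97]
box: tip x -37.7 y 0.7 mm, blade z 66.7; pitch lean -0.0134 (ref -.031) yaw-by -0.0029; F along 0.7 lat 0.4 z -4.5
```

Request:
jog_arm([
  [10,0,0,0.3,0],
  [10,0,0,0.3,0],
  [10,0,0,0,0],
])

```text
t: 11.87
tcp_pos: [0.4659, 0.1848, 0.0611]
tool_rot: [0.995, -0.094, -0.009, 0.018]
force: [1.6, -0.3, -4.8]
finger_gap: 0.233
```

```bash
python3 - <<'E'
from h import *
s=manip.sense(); bx(s)
E
```

```text
t11.87 tcp [0.4659 0.1848 0.0611] yaw -0.1889 z [-0.022 -0.034 -0.999] F [ 1.6 -0.3 -4.8] M [0.12 0.18 0.02] gap 0.233 q [ 0.17  0.65  1.85 -0.05  0.66  1.97]
box: tip x -37.9 y 0.5 mm, blade z 72.4; pitch lean -0.0148 (ref -.031) yaw-by -0.0029; F along 1.6 lat 0.0 z -4.8
```

Request:
jog_arm([
  [10,0,0,0.5,0],
  [10,0,0,0.5,0],
  [10,0,0,0.5,0],
  [10,0,0,0,0],
])

```text
t: 12.2
tcp_pos: [0.464, 0.1845, 0.0771]
tool_rot: [0.995, -0.094, -0.011, 0.018]
force: [1.1, -0.0, -6.1]
finger_gap: 0.237
```

```bash
python3 - <<'E'
from h import *
s=manip.sense(); bx(s)
ps=snapshot("side"); net(ps,"cover_edge","blade_tip","blade_grip","gap")
save(ps,"s2",(160,180,290,280),5)
E
```

```text
t12.20 tcp [0.464  0.1845 0.0771] yaw -0.1895 z [-0.026 -0.035 -0.999] F [ 1.1 -0.  -6.1] M [ 0.15  0.34 -0.01] gap 0.237 q [ 0.17  0.62  1.85 -0.05  0.7   1.97]
box: tip x -39.7 y -0.2 mm, blade z 88.4; pitch lean -0.0188 (ref -.031) yaw-by -0.0035; F along 1.0 lat 0.2 z -6.1
cover_edge [(array([0.559 , 0.1648, 0.097 ]), 0.64)]
blade_tip [(array([0.5795, 0.1595, 0.0895]), 0.85)]
blade_grip [(array([0.4622, 0.1841, 0.0917]), 0.95)]
gap [(array([0.5543, 0.1712, 0.063 ]), 0.66)]
```

View pics/s2.png

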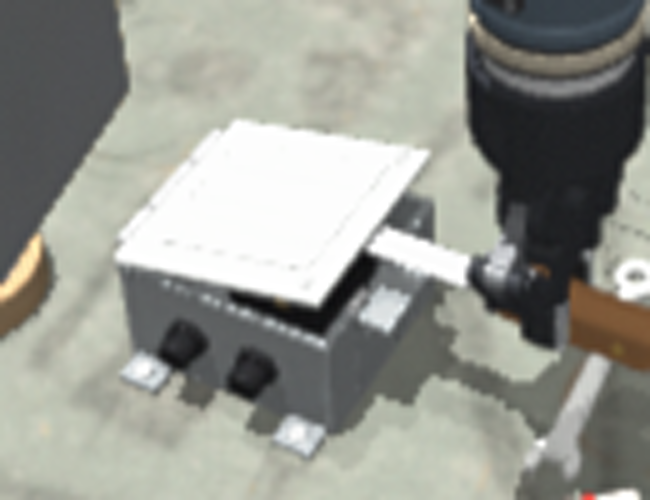

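The side crop shows the cover clearly ajar, about 0.2 rad, with the blade under its edge at (400,250) and the gripper well away from it. I'll keep swinging it with the blade along the hinge arc.

Request:
jog_arm([
  [10,0.3,-0.06,1.0,0],
  [10,0.3,-0.06,1.0,0],
  [10,0.5,-0.09,0.9,0],
  [10,0.5,-0.09,0.9,0],
  [10,0,0,0,0],
])

```text
t: 12.87
tcp_pos: [0.4735, 0.1814, 0.1127]
tool_rot: [0.995, -0.094, -0.019, 0.02]
force: [-0.9, 0.1, -0.7]
finger_gap: 0.234
```

```bash
python3 - <<'E'
from h import *
s=manip.sense(); bx(s)
ps=snapshot("side"); net(ps,"cover_edge","blade_tip","blade_grip")
E
```

```text
t12.87 tcp [0.4735 0.1814 0.1127] yaw -0.1890 z [-0.042 -0.036 -0.998] F [-0.9  0.1 -0.7] M [0.01 0.03 0.  ] gap 0.234 q [ 0.16  0.57  1.8  -0.04  0.82  1.95]
box: tip x -29.8 y -1.4 mm, blade z 124.0; pitch lean -0.0346 (ref -.031) yaw-by -0.0030; F along -0.9 lat -0.1 z -0.7
cover_edge [(array([0.573 , 0.1639, 0.1395]), 0.97), (array([ 0.4595,  0.2496, -0.0019]), 0.61)]
blade_tip [(array([0.5889, 0.1553, 0.1221]), 0.58)]
blade_grip [(array([0.4731, 0.1798, 0.1256]), 0.83)]
```

Request:
jog_arm([
  [10,0.8,-0.15,0.65,0],
  [10,0.8,-0.15,0.65,0],
  [10,0.8,-0.15,0.65,0],
  [10,0.8,-0.15,0.6,0],
  [10,0.8,-0.15,0.6,0],
  [10,0,0,0,0],
])

```text
t: 13.57
tcp_pos: [0.4974, 0.1743, 0.1401]
tool_rot: [0.995, -0.093, -0.04, 0.022]
force: [0.1, -0.7, -0.7]
finger_gap: 0.233
```

```bash
python3 - <<'E'
from h import *
s=manip.sense(); bx(s)
ps=snapshot("side"); net(ps,"cover_edge","blade_tip","blade_grip")
E
```

```text
t13.57 tcp [0.4974 0.1743 0.1401] yaw -0.1886 z [-0.084 -0.037 -0.996] F [ 0.1 -0.7 -0.7] M [ 0.   -0.09  0.03] gap 0.233 q [ 0.14  0.56  1.7  -0.03  0.97  1.91]
box: tip x -5.0 y -3.9 mm, blade z 151.4; pitch lean -0.0758 (ref -.031) yaw-by -0.0026; F along 0.2 lat -0.7 z -0.7
cover_edge [(array([0.6041, 0.1605, 0.1678]), 0.57), (array([ 0.4496,  0.1415, -0.0023]), 0.45)]
blade_tip [(array([0.6136, 0.1529, 0.1484]), 0.55)]
blade_grip [(array([0.4949, 0.175 , 0.1561]), 0.86)]
```

Request:
jog_arm([
  [10,1.0,-0.15,0.5,0],
  [10,1.0,-0.15,0.5,0],
  [10,1.0,-0.15,0.45,0],
  [10,1.0,-0.15,0.3,0],
  [10,1.0,-0.15,0.3,0],
  [10,1.0,-0.15,0.2,0],
  [10,0,0,0,0],
])

```text
t: 14.35
tcp_pos: [0.5375, 0.1661, 0.1582]
tool_rot: [0.993, -0.093, -0.063, 0.025]
force: [0.9, -1.0, -0.4]
finger_gap: 0.232
```

```bash
python3 - <<'E'
from h import *
s=manip.sense(); bx(s)
ps=snapshot("side"); net(ps,"cover_edge","blade_tip","blade_grip")
E
```

```text
t14.35 tcp [0.5375 0.1661 0.1582] yaw -0.1895 z [-0.13  -0.038 -0.991] F [ 0.9 -1.  -0.4] M [ 0.04 -0.1  -0.01] gap 0.232 q [ 0.11  0.59  1.56 -0.03  1.12  1.88]
box: tip x 35.9 y -4.7 mm, blade z 169.5; pitch lean -0.1202 (ref -.031) yaw-by -0.0035; F along 1.0 lat -0.8 z -0.4
cover_edge [(array([0.6543, 0.1469, 0.1901]), 0.93)]
blade_tip [(array([0.6529, 0.1425, 0.1571]), 0.83)]
blade_grip [(array([0.5407, 0.1646, 0.1704]), 0.83)]
```

Request:
jog_arm([
  [10,1.0,-0.15,0.1,0],
  [10,1.0,-0.15,0.1,0],
  [10,1.0,-0.15,0,0],
  [10,1.0,-0.15,0,0],
  [10,0.5,-0.08,0,0],
  [10,0,0,0,0],
])

```text
t: 15.05
tcp_pos: [0.5716, 0.16, 0.1594]
tool_rot: [0.992, -0.092, -0.079, 0.026]
force: [-2.3, 0.3, 0.9]
finger_gap: 0.234
```

```bash
python3 - <<'E'
from h import *
s=manip.sense(); bx(s)
ps=snapshot("side"); net(ps,"cover_edge","blade_tip","blade_grip")
E
```

```text
t15.05 tcp [0.5716 0.16   0.1594] yaw -0.1905 z [-0.161 -0.038 -0.986] F [-2.3  0.3  0.9] M [ 0.04  0.14 -0.01] gap 0.234 q [ 0.1   0.64  1.45 -0.02  1.21  1.86]
box: tip x 70.6 y -4.5 mm, blade z 170.7; pitch lean -0.1511 (ref -.031) yaw-by -0.0045; F along -2.3 lat -0.2 z 0.9
cover_edge [(array([0.702 , 0.1403, 0.1908]), 0.96), (array([0.5724, 0.1608, 0.1721]), 0.22)]
blade_tip [(array([0.6864, 0.1364, 0.1558]), 0.66)]
blade_grip [(array([0.5729, 0.1578, 0.1701]), 0.81), (array([0.5549, 0.172 , 0.0615]), 0.68)]
```

Request:
jog_arm([
  [10,0.5,-0.08,0,0],
  [10,0.3,-0.05,0,0],
])

```text
t: 15.42
tcp_pos: [0.5715, 0.1599, 0.1591]
tool_rot: [0.991, -0.092, -0.089, 0.027]
force: [-8.9, 1.4, 6.8]
finger_gap: 0.228
```

Request:
jog_arm([
  [10,0.4,-0.06,0,0],
  [10,0.4,-0.06,0,0],
])

```text
t: 15.58
tcp_pos: [0.5715, 0.1599, 0.1604]
tool_rot: [0.99, -0.092, -0.099, 0.027]
force: [-14.0, 2.2, 11.3]
finger_gap: 0.236
```

```bash
python3 - <<'E'
from h import *
s=manip.sense(); bx(s)
ps=snapshot("side"); net(ps,"cover_edge","blade_tip","blade_grip")
E
```

```text
t15.58 tcp [0.5715 0.1599 0.1604] yaw -0.1919 z [-0.202 -0.035 -0.979] F [-14.    2.2  11.3] M [ 0.05  1.47 -0.21] gap 0.236 q [ 0.09  0.65  1.42 -0.02  1.27  1.86]
box: tip x 70.5 y -4.8 mm, blade z 171.7; pitch lean -0.1913 (ref -.031) yaw-by -0.0059; F along -14.2 lat -0.4 z 11.3
cover_edge [(array([0.6985, 0.1413, 0.1925]), 0.68)]
blade_tip [(array([0.6896, 0.1364, 0.1547]), 0.79)]
blade_grip [(array([0.5729, 0.1605, 0.1739]), 0.92)]
```

The cover is at its stop: net angle about 1.75 rad, and force rose to 14 N with no further motion. Withdrawing the blade now.

Request:
jog_arm([
  [10,-1.0,0.18,0,0],
  [10,-2.0,0.37,0,0],
  [10,-2.5,0.46,0,0],
  [10,-2.5,0.46,0,0],
  [10,-2.5,0.46,0,0],
  [10,-2.5,0.46,0,0],
  [10,-1.0,0.2,0,0],
  [10,0,0,0,0],
])

```text
t: 16.45
tcp_pos: [0.4467, 0.1857, 0.1612]
tool_rot: [0.992, -0.092, -0.08, 0.024]
force: [-0.5, -0.8, -0.5]
finger_gap: 0.234
```

```bash
python3 - <<'E'
from h import *
s=manip.sense(); bx(s)
ps=snapshot("side"); net(ps,"cover_edge","blade_tip","blade_grip")
E
```

```text
t16.45 tcp [0.4467 0.1857 0.1612] yaw -0.1904 z [-0.163 -0.033 -0.986] F [-0.5 -0.8 -0.5] M [-0.03 -0.06 -0.01] gap 0.234 q [ 0.17  0.51  1.74 -0.01  1.06  1.93]
box: tip x -56.9 y -2.3 mm, blade z 172.5; pitch lean -0.1543 (ref -.031) yaw-by -0.0044; F along -0.3 lat -0.9 z -0.5
cover_edge [(array([0.6988, 0.135 , 0.1923]), 0.9)]
blade_tip []
blade_grip [(array([0.4459, 0.1848, 0.1717]), 0.77)]
```

```bash
python3 - <<'E'
from h import *
p=snapshot("top"); g=p["image"].max(2); sub=np.full_like(g,255); sub[195:262,288:395]=g[195:262,288:395]
for thr in (60,75,90):
    m=cv2.morphologyEx((sub<thr).astype(np.uint8),cv2.MORPH_OPEN,np.ones((3,3)))
    n,l,q,_=cv2.connectedComponentsWithStats(m); i=1+np.argmax(q[1:,4]); ys,xs=np.nonzero(l==i)
    P=np.array([ray(p,x,y,0.003)[:2] for x,y in zip(xs,ys)]); print(thr,q[i],cv2.minAreaRect((P*1000).astype(np.float32)))
net(p,"mat")
st(manip.sense())
E
```

```text
60 [329 227   3   5  15] ((424.71051025390625, -180.28204345703125), (5.045595645904541, 10.099440574645996), 89.77064514160156)
75 [ 302  209   78   40 2537] ((425.26025390625, -206.9827880859375), (192.6532440185547, 84.24241638183594), 85.34393310546875)
90 [ 301  209   79   41 2658] ((425.6525573730469, -206.68270874023438), (195.451416015625, 86.36156463623047), 85.22830963134766)
mat [(array([ 4.237e-01, -2.075e-01, -1.000e-04]), 0.77)]
t16.75 tcp [0.4488 0.1852 0.1608] yaw -0.1922 z [-0.163 -0.032 -0.986] F [ 0.6  0.4 -0.2] M [ 0.06 -0.12  0.03] gap 0.230 q [ 0.16  0.51  1.73 -0.01  1.06  1.93]
```

Request:
jog_arm([
  [10,-1.5,-0.5,0,0.05],
  [10,-1.0,-2.0,0,0.1],
  [10,-0.5,-2.7,-0.2,0.11],
  [10,0,-2.7,-0.3,0.11],
  [10,0,-2.7,-0.3,0.11],
  [10,0,-2.7,-0.3,0.11],
  [10,0,-2.7,-0.3,0.11],
  [10,0,-2.7,-0.3,0.11],
])

```text
t: 17.42
tcp_pos: [0.4293, -0.0069, 0.1432]
tool_rot: [0.942, 0.325, -0.057, 0.053]
force: [-0.2, -0.5, -1.1]
finger_gap: 0.233
```

Request:
jog_arm([
  [10,0.1,-2.7,-0.3,0.11],
  [10,0.1,-2.7,-0.3,0.11],
  [10,0.1,-2.7,-0.3,0.11],
  [10,0.1,-2.7,-0.3,0.11],
  [10,0.1,-2.7,-0.3,0.11],
  [10,0,-2.7,-0.3,0.11],
  [10,0,-2.7,-0.3,0.11],
  [10,0,0,0,0.1],
])

```text
t: 18.08
tcp_pos: [0.4429, -0.211, 0.1218]
tool_rot: [0.712, 0.697, -0.027, 0.078]
force: [0.6, -0.5, -0.4]
finger_gap: 0.23
```

```bash
python3 - <<'E'
from h import *
st(manip.sense())
E
```

```text
t18.08 tcp [ 0.4429 -0.211   0.1218] yaw 1.5449 z [ 0.071 -0.148 -0.986] F [ 0.6 -0.5 -0.4] M [ 0.14  0.04 -0.  ] gap 0.230 q [-0.62  0.5   1.96 -0.15  0.54 -0.48]
```

Request:
jog_arm([
  [10,-1.0,-1.0,-1.0,-0.03],
  [10,-0.8,-0.8,-2.0,-0.026],
  [10,-0.2,-0.6,-2.0,0],
  [10,0,0,-2.0,0],
  [10,0,0,-1.0,0],
  [10,0,0,0,0],
  [10,0,0,0,0],
])

```text
t: 18.67
tcp_pos: [0.4277, -0.2491, 0.0387]
tool_rot: [0.734, 0.673, -0.028, 0.084]
force: [0.2, 0.5, -0.4]
finger_gap: 0.233
```

```bash
cat >> h.py <<'E'
def chk():
    s=manip.sense(); st(s); M=R.from_quat(s["tool_rot"]).as_matrix(); b=M[:2,0]/np.linalg.norm(M[:2,0])
    print("pitch lean %.3f; dx %.1f dy %.1f mm dyaw %.3f to target"%(M[:2,2]@b,423-s["tcp_pos"][0]*1e3,-237-s["tcp_pos"][1]*1e3,1.489-np.arctan2(b[1],b[0])))
E
python3 - <<'E'
from h import *
chk(); p=snapshot("side"); net(p,"blade_tip","blade_grip")
E
```

```text
t18.67 tcp [ 0.4277 -0.2491  0.0387] yaw 1.4771 z [ 0.071 -0.161 -0.984] F [ 0.2  0.5 -0.4] M [0.07 0.06 0.06] gap 0.233 q [-0.71  0.68  2.   -0.25  0.31 -0.38]
pitch lean -0.154; dx -4.7 dy 12.1 mm dyaw 0.012 to target
blade_tip [(array([ 0.4371, -0.1325,  0.0362]), 0.54), (array([0.3857, 0.2552, 0.0013]), 0.4)]
blade_grip [(array([ 0.4255, -0.2489,  0.0521]), 0.67)]
```

Request:
jog_arm([
  [10,-0.2,0.7,-0.6,0.01],
  [10,-0.2,0.6,-0.6,0],
  [10,0,0.2,-0.6,0],
  [10,0,0,0,0],
])

```text
t: 19.15
tcp_pos: [0.4271, -0.2352, 0.0256]
tool_rot: [0.73, 0.677, -0.027, 0.09]
force: [-0.3, 0.6, -0.8]
finger_gap: 0.237
```

```bash
python3 - <<'E'
from h import *
chk()
E
```

```text
t19.15 tcp [ 0.4271 -0.2352  0.0256] yaw 1.4877 z [ 0.082 -0.168 -0.982] F [-0.3  0.6 -0.8] M [ 0.11  0.1  -0.02] gap 0.237 q [-0.68  0.7   2.03 -0.33  0.24 -0.3 ]
pitch lean -0.160; dx -4.1 dy -1.8 mm dyaw 0.001 to target
```

Request:
jog_arm([
  [10,-0.4,-0.2,-0.4,0],
  [10,-0.3,-0.1,-0.4,0],
  [10,-0.1,0,-0.4,0],
  [10,0,0,0,0],
])

```text
t: 19.48
tcp_pos: [0.4202, -0.2396, 0.0153]
tool_rot: [0.729, 0.677, -0.027, 0.093]
force: [0.4, 0.7, -0.9]
finger_gap: 0.239
```

```bash
python3 - <<'E'
from h import *
chk(); p=snapshot("side"); net(p,"blade_tip","blade_grip")
E
```

```text
t19.48 tcp [ 0.4202 -0.2396  0.0153] yaw 1.4883 z [ 0.087 -0.172 -0.981] F [ 0.4  0.7 -0.9] M [ 0.1   0.06 -0.03] gap 0.239 q [-0.7   0.73  2.05 -0.39  0.2  -0.25]
pitch lean -0.164; dx 2.8 dy 2.6 mm dyaw 0.001 to target
blade_tip [(array([ 0.4295, -0.1216,  0.0088]), 0.72), (array([0.6723, 0.1472, 0.0677]), 0.16)]
blade_grip [(array([ 0.4173, -0.2392,  0.032 ]), 0.63), (array([ 0.43  , -0.2063,  0.0008]), 0.27)]
```

Request:
jog_arm([
  [10,0.2,0.2,-0.3,0],
  [10,0.1,0.1,-0.2,0],
  [10,0,0,0,0],
])

```text
t: 19.88
tcp_pos: [0.4244, -0.237, 0.0107]
tool_rot: [0.73, 0.677, -0.026, 0.094]
force: [0.0, -0.4, -1.8]
finger_gap: 0.23
```

Request:
jog_arm([
  [10,0,0,-0.2,0],
  [10,0,0,0,0],
])

```text
t: 20.05
tcp_pos: [0.4248, -0.2369, 0.0087]
tool_rot: [0.729, 0.677, -0.027, 0.094]
force: [-1.2, -1.2, 3.2]
finger_gap: 0.233
```

Request:
jog_arm([
  [10,0,0,-0.2,0],
  [10,0,0,0,0],
])

```text
t: 20.22
tcp_pos: [0.4248, -0.2371, 0.0085]
tool_rot: [0.729, 0.677, -0.027, 0.095]
force: [0.0, 1.8, 3.0]
finger_gap: 0.233
```

```bash
python3 - <<'E'
from h import *
chk()
E
```

```text
t20.22 tcp [ 0.4248 -0.2371  0.0085] yaw 1.4881 z [ 0.09  -0.175 -0.98 ] F [0.  1.8 3. ] M [0.53 0.07 0.03] gap 0.233 q [-0.69  0.74  2.05 -0.44  0.18 -0.19]
pitch lean -0.167; dx -1.8 dy 0.1 mm dyaw 0.001 to target
```

Request:
jog_arm([
  [10,-0.1,0,-0.4,0],
  [10,0,0,-0.4,0],
  [10,0,0,-0.4,0],
  [10,0,0,-0.4,0],
  [10,0,0,-0.4,0],
  [10,0,0,-0.4,0],
])

```text
t: 20.72
tcp_pos: [0.4256, -0.2389, 0.0064]
tool_rot: [0.728, 0.676, -0.026, 0.111]
force: [-5.2, 3.3, 41.8]
finger_gap: 0.229
```

```bash
python3 - <<'E'
from h import *
chk(); p=snapshot("side"); net(p,"blade_tip","blade_grip")
E
```

```text
t20.72 tcp [ 0.4256 -0.2389  0.0064] yaw 1.4850 z [ 0.112 -0.197 -0.974] F [-5.2  3.3 41.8] M [ 0.37  0.52 -0.04] gap 0.229 q [-0.69  0.75  2.07 -0.65  0.13  0.02]
pitch lean -0.187; dx -2.6 dy 1.9 mm dyaw 0.004 to target
blade_tip [(array([ 0.4344, -0.1188,  0.0078]), 0.72), (array([ 0.4208, -0.2115,  0.0021]), 0.17)]
blade_grip [(array([ 0.4227, -0.2381,  0.0209]), 0.69)]
```

Request:
jog_arm([
  [10,0,0,0.2,0],
  [10,0,0,0,0],
  [10,0,0,0,0],
])

```text
t: 21.12
tcp_pos: [0.4261, -0.239, 0.0118]
tool_rot: [0.728, 0.676, -0.026, 0.114]
force: [-0.2, -0.9, -1.4]
finger_gap: 0.233
```

```bash
python3 - <<'E'
from h import *
chk()
E
```

```text
t21.12 tcp [ 0.4261 -0.239   0.0118] yaw 1.4847 z [ 0.116 -0.201 -0.973] F [-0.2 -0.9 -1.4] M [0.11 0.03 0.05] gap 0.233 q [-0.69  0.74  2.07 -0.63  0.14  0.  ]
pitch lean -0.190; dx -3.1 dy 2.0 mm dyaw 0.004 to target
```

Request:
jog_arm([
  [10,-0.3,0,-0.2,0],
  [10,0,0,-0.1,0],
  [10,0,0,0,0],
])

```text
t: 21.37
tcp_pos: [0.4235, -0.2391, 0.0077]
tool_rot: [0.727, 0.676, -0.026, 0.113]
force: [0.1, 0.0, 0.9]
finger_gap: 0.233
```

Request:
jog_arm([
  [30,0,0,0,0],
  [50,0,0,0,0],
  [60,0,0,0,0],
  [60,0,0,0,0],
], squeeze=20)

```text
t: 21.7
tcp_pos: [0.4238, -0.2392, 0.0061]
tool_rot: [0.727, 0.676, -0.026, 0.113]
force: [1.3, 0.3, 0.5]
finger_gap: 0.602
```

```bash
python3 - <<'E'
from h import *
chk()
E
```

```text
t21.70 tcp [ 0.4238 -0.2392  0.0061] yaw 1.4853 z [ 0.115 -0.199 -0.973] F [1.3 0.3 0.5] M [ 0.12  0.02 -0.  ] gap 0.602 q [-0.69  0.75  2.07 -0.69  0.12  0.06]
pitch lean -0.188; dx -0.8 dy 2.2 mm dyaw 0.004 to target
```

Request:
jog_arm([
  [80,0,0,1.0,0],
  [100,0,0,2.0,0],
  [100,0,0,3.0,0],
  [100,0,0,3.0,0],
  [100,0,0,3.0,0],
  [100,0,0,1.0,0],
  [100,0,0,0,0],
  [100,0,0,0,0],
])

```text
t: 22.37
tcp_pos: [0.4229, -0.2368, 0.14]
tool_rot: [0.727, 0.677, -0.024, 0.11]
force: [0.5, 0.1, -0.8]
finger_gap: 1.0
```

```bash
python3 - <<'E'
from h import *
s,p=wrist(); st(s); blade_axis(p); net(p,"blade","blade_tip","blade_grip","mat"); save(p,"w4",s=1.3)
ps=snapshot("side"); net(ps,"blade","blade_tip","blade_grip","mat","cover_edge")
E
```

```text
t22.37 tcp [ 0.4229 -0.2368  0.14  ] yaw 1.4873 z [ 0.114 -0.192 -0.975] F [ 0.5  0.1 -0.8] M [ 0.1   0.04 -0.07] gap 1.000 q [-0.69  0.45  2.01 -0.16  0.48 -0.49]
handle px [235. 175.] centre [ 0.4205 -0.2477  0.029 ] sizes [0.0215 0.0799] dir -1.6382
blade [(array([ 0.4242, -0.209 ,  0.0057]), 0.91)]
blade_tip []
blade_grip [(array([ 0.4232, -0.2357,  0.0187]), 0.79)]
mat [(array([ 0.4262, -0.206 , -0.001 ]), 0.81)]
blade [(array([ 0.4209, -0.2092,  0.0013]), 0.47)]
blade_tip [(array([ 0.4304, -0.1192,  0.0167]), 0.73)]
blade_grip [(array([ 0.4209, -0.2371,  0.0198]), 0.78), (array([0.5556, 0.1719, 0.06  ]), 0.51)]
mat [(array([ 0.4276, -0.2068, -0.0032]), 0.88), (array([ 0.4575,  0.2498, -0.0009]), 0.55)]
cover_edge [(array([0.6991, 0.1401, 0.1918]), 0.71)]
```

View pics/w4.png

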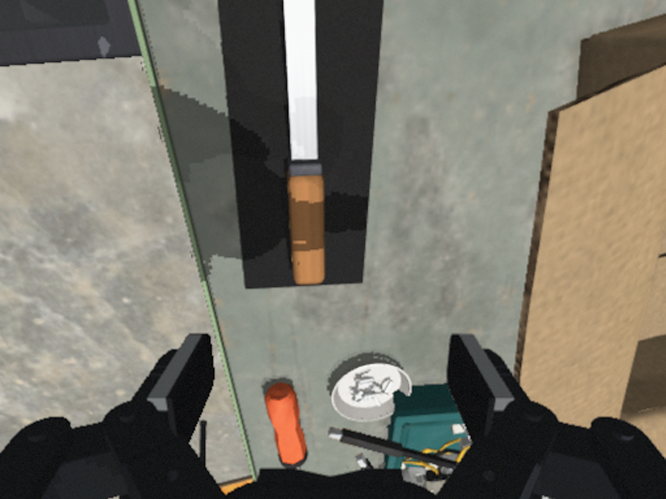

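The wrist picture shows the blade flat on the mat, rivet side up as before, centred between the mat's edges (handle at (307,230)). I'll check the bystanders and the cover once more, then hand in.

```bash
python3 - <<'E'
from h import *
p=snapshot("side"); net(p,"cover_edge","ring_gear","spanner","gauge"); t=snapshot("top"); net(t,"cover_edge","ring_gear","spanner","gauge"); st(manip.sense())
print(workorder.sign_off())
E
```

```text
cover_edge [(array([0.6991, 0.1379, 0.1914]), 0.82)]
ring_gear [(array([0.3863, 0.2559, 0.0022]), 0.72), (array([0.6147, 0.1601, 0.0011]), 0.34)]
spanner [(array([ 0.4472,  0.1412, -0.0012]), 0.81), (array([ 0.4303, -0.124 ,  0.0158]), 0.47)]
gauge [(array([ 0.4556,  0.2486, -0.0025]), 0.54)]
cover_edge [(array([0.7001, 0.1409, 0.1914]), 0.61)]
ring_gear [(array([0.385 , 0.2581, 0.0025]), 0.62), (array([0.676 , 0.1387, 0.0694]), 0.3)]
spanner [(array([ 0.4465,  0.1469, -0.0021]), 0.83)]
gauge [(array([ 0.4627,  0.2491, -0.0014]), 0.65)]
t23.42 tcp [ 0.4227 -0.2367  0.1394] yaw 1.4875 z [ 0.112 -0.191 -0.975] F [ 0.3  0.5 -0.5] M [0.07 0.03 0.01] gap 1.001 q [-0.69  0.45  2.01 -0.16  0.48 -0.49]
the job is handed in; nothing more can be done
None
```

The cover is open to its stop and the blade is back flat on its mat. I handed the job in at about 23.4 s of the allowed 61 s, and no verdict was reported.

**Opening the cover:** I found the slot by feel and slid the blade in over the ledge. I raised the cover by lifting the blade straight up (about 5 N), not by pivoting it on the ledge. Only the blade touched the cover, from shut right through to the stop, where the push rose to about 14 N with no further motion.

**Last checks:**
- **Cover:** its edge measures at x 0.699–0.700, z 0.191, which is about 1.75 rad, and it stayed there after release.
- **Blade:** it lies flat and same side up, within about 3–5 mm and 0.02 rad of the mat's middle line.
- **Ring, spanner and gauge:** all are where they started, within measurement noise.
- **Gripper:** it is open and clear of everything.

**Problems and disagreements:**
- **Force while laying the blade down:** the tool had tilted about 8–10°. Pressing the held blade onto the mat to level it drove the wrist force briefly to about 42 N. That force came through the blade, not the gripper's body, and is well below the 120 N wrist limit, but it was more than I intended.
- **Short drop on release:** the handle's rear end dropped a few millimetres onto the mat when I let go.

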